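# Index the nest carriage to the day's station

## Task

The coloured token on the black job holder shows today's station: move the nest carriage along its slide to the mark of that colour and leave it locked there, with the spring plunger's pin fully down in that station's hole. The hole is hidden and only roughly at its mark, so pull the plunger up to pass other holes, let it down just short and slide on gently until it drops in; do not ram the carriage against the dropped pin (the yellow tell-tale must not shift by more than 5 mm), and leave everything else where it stands.

Things in the scene. Friction and masses are not known exactly. Their poses are not given: they have to be found in the camera images.
- slide: Fixed slide: base plate 225 x 400 x 12 mm, end blocks 46 mm tall. Origin: on the table under its middle; its y is the slide axis. A brush-covered channel at x = +60 mm (top 33 mm up) hides an index bar with four holes 55 mm apart, one near each mark. The bar is hand-set: holes lie up to 14 mm off their marks in y, all alike. The first (white mark) is never the job.
- carriage: Carriage: plate 165 x 90 x 12 mm, axes as the slide's, origin at its underside centre, 46 mm above the table. Carries a green nest block 85 x 80 x 45 mm centred at its x = -36 mm, top 57 mm above the origin. Slides along the slide's y, -127.5 to +127.5 mm, against about 3 N; starts near the -y end, before the first hole.
- plunger: Spring plunger: black knob, orange top, 26 mm diameter, 30 mm tall, at carriage x = +60, y = 0. Origin: centre of the knob's underside, 72 mm above the table with its 8 mm pin fully in a hole, 79.5 mm with the pin riding on the bar, at most 90 mm. Pulling takes 8 to 14 N; let go, it springs down. A pin in a hole locks the carriage (about 2 mm play each way).
- telltale (a point): Outer end of the yellow tell-tale pin, 12 mm diameter, sticking 12 mm out of the slide's +y end block. The hidden index bar is spring-mounted and this pin moves with it along the slide's y: 1 mm for every 3 N by which a dropped plunger is pushed against its hole; it springs back when eased.
- pointer (a point): Tip of the small red pointer on the carriage's +x edge, at the plunger's y: points at the colour marks.
- job_spot (a point): Centre of the white disc on the black 75 mm square job holder: the coloured token lying on it is today's job.
- mark_yellow: Yellow station mark, 20 x 26 x 6 mm, fixed on the slide's +x edge. Origin: centre of its underside; axes those of the slide.
- mark_blue: Blue station mark, 20 x 26 x 6 mm, fixed on the slide's +x edge. Origin: centre of its underside; axes those of the slide.
- mark_red: Red station mark, 20 x 26 x 6 mm, fixed on the slide's +x edge. Origin: centre of its underside; axes those of the slide.
- token_yellow: Yellow job token, fixed disc 48 mm diameter, 6 mm thick, origin under its centre: on the job holder or on the wooden spare rack.
- token_blue: Blue job token, fixed disc 48 mm diameter, 6 mm thick, origin under its centre: on the job holder or on the wooden spare rack.
- token_red: Red job token, fixed disc 48 mm diameter, 6 mm thick, origin under its centre: on the job holder or on the wooden spare rack.
- bottle: red and white glue bottle, 60 mm diameter, 150 mm tall; bystander. Origin: centre of its underside.
- cup: blue cup, 66 mm diameter, 80 mm tall; bystander. Origin: centre of its underside.
- tape: roll of red tape lying flat, 90 mm diameter, 24 mm tall; bystander. Origin: centre of its underside.
- driver: red screwdriver lying in the bin; bystander. Origin: under its middle, the handle along -x; 150 mm long, 24 mm thick.
- nest_a: spare green nest block, 85 x 80 x 45 mm, on the far side of the slide; bystander. Origin: centre of its underside.
- nest_b: second spare green nest block, the same size; bystander. Origin: centre of its underside.
- bin: open green bin, 140 x 200 x 70 mm; bystander. Origin: centre of its underside.
There are look-alikes about, which are no part of the job. Of the things that look like the part that bears job_spot, take the one that is nearest to the robot's base at the start.

How it is judged:
At the end, for the whole second after the job is handed in: The carriage's pointer is within 20 mm (along the slide) of the mark whose colour matches the token on the job holder, the plunger's pin is down in the hole there (knob underside less than 74.5 mm above the table), and the carriage is at rest (((horizontal distance between token_yellow and job_spot below 0.02 m and y of pointer in the frame of mark_yellow between -0.02 and 0.02 m) or (horizontal distance between token_blue and job_spot below 0.02 m and y of pointer in the frame of mark_blue between -0.02 and 0.02 m) or (horizontal distance between token_red and job_spot below 0.02 m and y of pointer in the frame of mark_red between -0.02 and 0.02 m)) and z of plunger in the frame of slide below 0.0745 m and linear speed of carriage below 0.01 m/s); the robot touches nothing.
It fails at once if the carriage is rammed against the dropped pin: the yellow tell-tale moves more than 5 mm (about 15 N) (distance of telltale from where it was at the start of the episode above 0.005 m).
It fails at once if a bystander (bottle, cup, tape, screwdriver, spare nests, bin) is moved by more than 30 mm (distance of any of bottle, cup, tape, driver, nest_a, nest_b, bin from where it was at the start of the episode above 0.03 m).
It also fails if it takes over 48 s, if anything falls off the work surface, if the arm or the gripper's body presses on something with over 40 N, if the wrist force passes 120 N, or if a joint passes its speed limit or range.

## Robot

A 7-joint arm with a two-finger parallel gripper is mounted at the origin on the work surface. World frame = base frame: x ahead of the robot, y to its left, z up, the work surface at z = 0. Lengths are in m, angles in rad, forces in N, time in s.
With the tool pointing down it reaches from about 0.4 to 0.85 m from the base axis. Payload 6.9 kg.
Tool frame: the origin (TCP) lies on the centre line of the jaws, within the pads' length; the fingertips stand ahead of it and the grasp point (between the pads) lies 6 mm ahead of it (arm.tip_reach is the z of the fingertips in the tool frame, in m); z points along the fingers, y is the direction in which the jaws open and shut (so a half turn about z gives the same grasp; the last joint's range is limited). The gripper opens to 85 mm and grips with 20 to 120 N. Pads are 22 mm wide; open, the fingers measure 114 mm over their backs; the gripper's body (76 mm by 85 mm) begins 54 mm behind the grasp point. The pads swing forward as they close: fully open they stand 13 mm farther back than shut.
Start: joints at [-1.151, 0.507, -0.238, 1.5, 0.126, 1.149, -0.155], TCP at [0.194, 0.594, 0.256] pointing down, gripper open.
Joint ranges: [-3.08, 3.08], [-0.24, 2.05], [-1.43, 1.35], [0, 2.5], [-1.52, 4.66], [0.17, 1.96], [-2.89, 2.89]. Speed limits (rad/s): [2.39, 2.39, 3.14, 3.14, 3.14, 3.14, 3.14].

## Interface

Orientations are given as a rotation vector (axis times angle).
In Python, from bench import sensors, optics, order, spotter, arm gives the robot as it stands.
- The arm moves only by the shell command python3 -m handwheel 'ROWS'. ROWS is JSON, one flat list of numbers, 5 for each row, row after row: the closure, from -1 (fully open) to 1 (shut), then the shift along the world's x, y, z each as a share of 150 mm, from -1 to 1, then the turn about the world's z as a share of 0.5 rad, from -1 to 1. A call has 1 to 5 rows; each row is the pose to reach, as a shift and turn from the pose commanded when the call began; what a row does not reach only later rows make up. A row lasts 1/12 s, in which the tool goes at most 41.7 mm and 7.16 degrees, less where a joint would pass 70% of its speed; a pose out of reach is approached as far as the arm can. A call with a number of a shift or a turn outside -1 to 1 is refused whole. A call with a gripper value outside its range is refused whole. The fingers move at their own pace and stop on an object; the grip force is fixed at half the most. Time passes only in rows, so rows that repeat a pose let the fingers close. It gives the time, the measured TCP pose, the force and the opening at its end, in the units of the state.
- sensors.get_obs(): the state, without advancing time (a new reading comes with each control period).
- optics.grab_frame(name): name is "scene" or "top" or "wrist"; returns (picture, depth): 400x640x3 uint8, red, green, blue; 400x640 float32, m along the optical axis (not along the pixel's ray), 0 where there is no reading.
- optics.calibration(name): a dict with "fx", "fy", "cx", "cy" (pixels), "dist" ([k1, k2, p1, p2, k3] as OpenCV has them; the pictures are not rectified), "extrinsics" (4x4, takes a point from camera to world coordinates); the wrist camera has in their place "hand_eye" (4x4, takes a point from camera to tool coordinates, whose origin is the TCP and whose axes are the flange's). Camera axes: x right, y down, z forward; pixel columns grow to the right and rows downward; lengths in m; the calibration is good to about 2 mm. A picture is of the moment at which its call begins: read the wrist's pose just before it. calibration takes no time and is no camera call.
- order.hand_in(): hands the job in, once; it reports no verdict.
Trained networks look in the newest picture that a camera, given by its name, has taken for a name from the list of things; names that differ only in an ending like _2 or _b are one class to them, and where a whole thing is asked for, a point or a joint stands for the part that bears it (a point fixed in the world has none). Each returns a list of dicts, best first, with "p" (0 to 1); they miss things now and then, are a little off and sometimes report something else, mostly with a low value. They report only what shows in the picture. A call takes as long as a camera call. They do not tell look-alikes from the thing itself.
- spotter.search_frame(camera, label): "point" ([x, y, z] in m, in world coordinates, good to about 4 mm: the middle of the surface that is visible of it).
- spotter.tip_of(camera, label): "point" ([x, y, z] in m, in world coordinates, good to about 4 mm: a listed point, or the origin of a listed thing).
The state is a dict: "time_s": time; "qpos": joint angles; "dq": joint speeds; "joint_torque": joint torques, N m; "tool_pos": TCP position; "ee_rot": TCP orientation; "wrist_force": force on the tool from outside, world axes, zero at the start; "ft_torque": the same for the moment, N m; "grip_width": finger opening in m.
Only numpy, scipy, OpenCV 4.12 (cv2) and the standard library are available. Lean on these libraries where they do the work, as an engineer would, in place of code of your own. Each camera call takes 0.05 s, during which the arm holds its last target. There are 200 camera calls.

## Working session

There is one attempt and no reset: what is moved stays moved. The work goes in short steps, Python scripts to look and compute and a shell command to move; the robot and the scene stay as the last step left them, time stands still between calls to the robot, and variables do not carry over. Pictures are saved under pics/ and viewed, about 8 in all and at most 12, crops included, and the job is handed in when it is done.

```bash
mkdir -p pics; ls
python3 - <<'E'
from bench import sensors, optics, spotter, arm
import cv2
o=sensors.get_obs();print(o['time_s'],o['tool_pos'],o['ee_rot'],o['wrist_force'],o['grip_width'],arm.tip_reach)
for c in ['scene','top']:
    p,d=optics.grab_frame(c);cv2.imwrite(f'pics/{c}0.png',p[:,:,::-1])
    for l in ['slide','carriage','plunger','telltale','pointer','job_spot','mark_yellow','mark_blue','mark_red','token_yellow','token_blue','token_red']:
        print(c,l,[( [round(float(v),3) for v in r['point']],round(r['p'],2)) for r in spotter.tip_of(c,l)][:4])
print(sensors.get_obs()['time_s'])
E
```

```text
pics
0.0 [0.19345861 0.5938218  0.25541655] [-4.92426553e-01 -3.10251354e+00  2.78449754e-03] [-0.5660233  -0.31976762  0.22249206] 0.08517307562635108 0.025
scene slide [([0.53, 0.045, -0.001], 0.63)]
scene carriage [([0.508, -0.046, 0.045], 0.69)]
scene plunger [([0.569, -0.06, 0.081], 0.61)]
scene telltale [([0.379, -0.492, -0.001], 0.19)]
scene pointer [([0.607, -0.063, 0.057], 0.81)]
scene job_spot [([0.639, 0.029, 0.014], 0.59), ([0.487, 0.402, 0.01], 0.56), ([0.781, 0.342, 0.008], 0.54)]
scene mark_yellow [([0.311, 0.384, -0.003], 0.46), ([0.609, -0.062, 0.06], 0.45), ([0.641, 0.027, 0.013], 0.39)]
scene mark_blue [([0.739, 0.192, 0.0], 0.64), ([0.647, 0.078, 0.013], 0.39)]
scene mark_red [([0.661, 0.134, 0.015], 0.41)]
scene token_yellow [([0.569, -0.454, 0.015], 0.69), ([0.692, -0.175, -0.001], 0.61)]
scene token_blue [([0.49, 0.408, 0.011], 0.48)]
scene token_red [([0.561, -0.38, 0.009], 0.74)]
top slide [([0.528, 0.049, -0.0], 0.69)]
top carriage [([0.513, -0.049, 0.045], 0.78)]
top plunger [([0.568, -0.055, 0.079], 0.58)]
top telltale []
top pointer [([0.603, -0.06, 0.052], 0.75)]
top job_spot [([0.646, 0.398, 0.013], 0.9), ([0.782, 0.34, 0.009], 0.85), ([0.486, 0.408, 0.009], 0.58), ([0.641, 0.029, 0.015], 0.58)]
top mark_yellow [([0.564, -0.451, 0.013], 0.51), ([0.636, 0.025, 0.012], 0.4)]
top mark_blue [([0.647, 0.084, 0.011], 0.49)]
top mark_red [([0.657, 0.139, 0.013], 0.4), ([0.605, -0.063, 0.055], 0.32)]
top token_yellow []
top token_blue [([0.488, 0.407, 0.014], 0.72), ([0.569, -0.059, 0.082], 0.25)]
top token_red [([0.557, -0.385, 0.014], 0.61)]
1.3
```

View pics/top0.png

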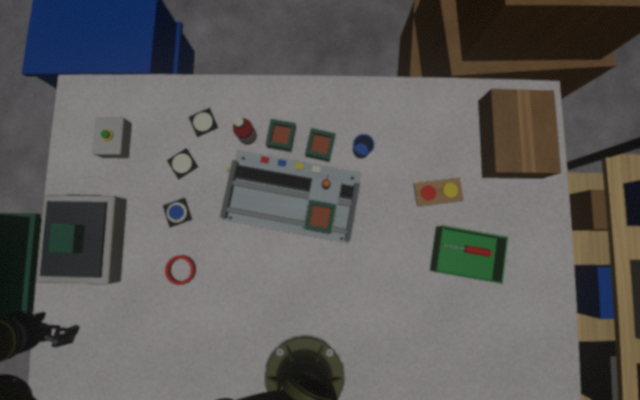

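View pics/scene0.png

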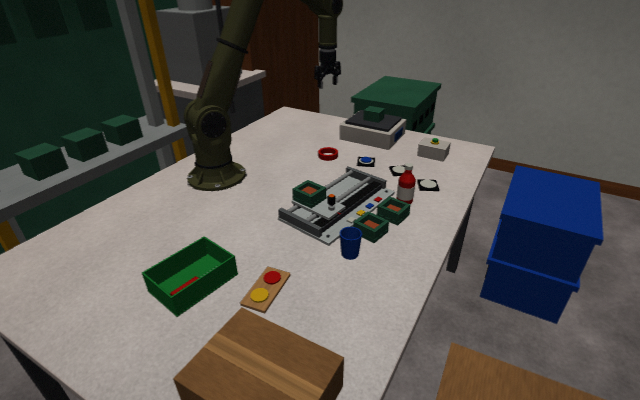

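The top view shows three black holders, at (203,121), (182,163) and (177,212). The nearest to the base is (177,212), at world (0.49,0.405), and it carries the blue token. Red and yellow are on the rack at (428,192) and (451,189), so the job is blue. The blue mark is at (281,163), between red (264,159) and yellow (299,166). The plunger is at (326,184), and the spare nests at (281,135) and (320,144) are not the carriage nest. I'm moving closer now.

```bash
python3 -m handwheel '[-1,0.58,-1,0,0.26, -1,0.58,-1,0,0.26, -1,0.58,-1,0,0.26, -1,0.58,-1,0,0.26, -1,0.58,-1,0,0.26]'
python3 -m handwheel '[-1,0.58,-1,0,0, -1,0.58,-1,0,0, -1,0.58,-1,0,0, -1,0.58,-1,0,0, -1,0.58,-1,0,0]'
python3 -m handwheel '[-1,0.58,-1,0,0, -1,0.58,-1,0,0, -1,0.58,-1,0,0, -1,0.58,-1,0,0, -1,0.58,-1,0,0]'
python3 -m handwheel '[-1,0.58,-1,0,0, -1,0.58,-1,0,0, -1,0.58,-1,0,0, -1,0.58,-1,0,0, -1,0.58,-1,0,0]'
cat > h.py <<'E'
from bench import sensors, optics, spotter, arm
import cv2, numpy as np
from scipy.spatial.transform import Rotation as R
def look(name):
    o=sensors.get_obs(); T=np.eye(4); T[:3,:3]=R.from_rotvec(o['ee_rot']).as_matrix(); T[:3,3]=o['tool_pos']
    p,d=optics.grab_frame('wrist'); cv2.imwrite(f'pics/{name}.png',p[:,:,::-1])
    return p,d,T@optics.calibration('wrist')['hand_eye'],o
def uv(P,E):
    c=optics.calibration('wrist');K=np.array([[c['fx'],0,c['cx']],[0,c['fy'],c['cy']],[0,0,1]]);M=np.linalg.inv(E)
    return cv2.projectPoints(np.atleast_2d(P).astype(float),cv2.Rodrigues(M[:3,:3])[0],M[:3,3],K,np.array(c['dist']))[0][:,0]
def world(px,d,E):
    c=optics.calibration('wrist');K=np.array([[c['fx'],0,c['cx']],[0,c['fy'],c['cy']],[0,0,1]])
    n=cv2.undistortPoints(np.array(px,float).reshape(-1,1,2),K,np.array(c['dist']))[:,0]
    z=np.array([d[int(v),int(u)] for u,v in px]);return (np.c_[n*z[:,None],z]@E[:3,:3].T+E[:3,3])
E
python3 - <<'E'
from h import *
p,d,E,o=look('w1');print(o['time_s'],o['tool_pos'],o['ee_rot'],o['wrist_force'])
for l in ['plunger','pointer','mark_yellow','mark_blue','mark_red','telltale','slide','carriage']:
    print(l,[(np.round(r['point'],4),round(r['p'],2)) for r in spotter.tip_of('wrist',l)][:3])
E
```

```text
time_s: 1.72
tool_pos: [0.2853, 0.4375, 0.2563]
ee_rot: [0.302, 3.124, -0.007]
wrist_force: [0.1, 0.3, 0.1]
grip_width: 0.0853
time_s: 2.13
tool_pos: [0.3713, 0.2874, 0.2564]
ee_rot: [0.304, 3.125, -0.005]
wrist_force: [-0.1, -0.4, -0.3]
grip_width: 0.0856
time_s: 2.55
tool_pos: [0.4579, 0.1373, 0.2564]
ee_rot: [0.304, 3.124, -0.005]
wrist_force: [0.2, -0.7, -0.4]
grip_width: 0.0857
time_s: 2.97
tool_pos: [0.5443, -0.0133, 0.2561]
ee_rot: [0.303, 3.125, -0.006]
wrist_force: [-0.0, 0.4, -0.3]
grip_width: 0.0856
2.9667 [ 0.54428023 -0.01333881  0.25612909] [ 0.30333545  3.12473287 -0.00620607] [-0.01173669  0.37286296 -0.28656066]
plunger [(array([ 0.5679, -0.0602,  0.0792]), 0.56)]
pointer [(array([ 0.6042, -0.0616,  0.0544]), 0.89)]
mark_yellow [(array([0.6382, 0.0235, 0.0156]), 0.62)]
mark_blue [(array([0.6473, 0.0833, 0.013 ]), 0.78)]
mark_red [(array([0.6537, 0.1369, 0.009 ]), 0.55), (array([0.6367, 0.0253, 0.0143]), 0.53)]
telltale [(array([ 0.5704, -0.0588,  0.0798]), 0.64), (array([0.6199, 0.2559, 0.03  ]), 0.4)]
slide [(array([ 0.5998, -0.0625,  0.0582]), 0.71), (array([ 0.5271,  0.0495, -0.0051]), 0.67)]
carriage [(array([ 0.5072, -0.0486,  0.045 ]), 0.62), (array([ 7.015e-01, -4.080e-02, -6.000e-04]), 0.58)]
```

View pics/w1.png

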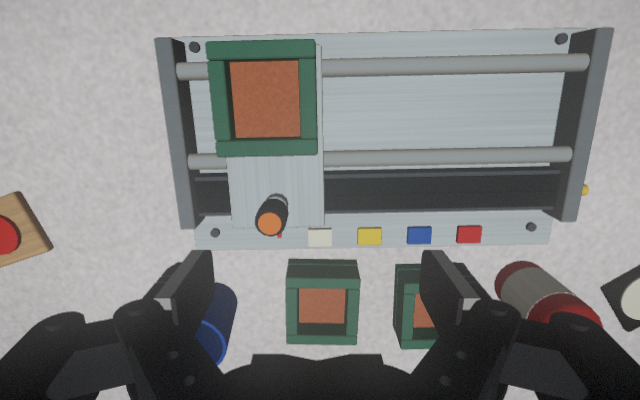

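The wrist view shows the orange knob top at about (269,223), the marks white (320,238), yellow (370,236), blue (419,235) and red (469,234), and the tell-tale at (585,190). I'll compute positions and the slide axis from these.

Run:
```python
from h import *
p,d,E,o=look('w2')
h=cv2.cvtColor(p,cv2.COLOR_RGB2HSV)
def seg(lo,hi,box):
    x0,y0,x1,y1=box;m=cv2.inRange(h[y0:y1,x0:x1],lo,hi);n,_,s,c=cv2.connectedComponentsWithStats(m);i=1+np.argmax(s[1:,4]);return c[i]+[x0,y0],s[i,4]
bl=dict(orange=((5,120,60),(20,255,255),(250,200,290,245)),yellow=((20,120,60),(35,255,255),(350,220,390,250)),blue=((100,120,40),(130,255,255),(400,220,440,250)),red=((170,120,40),(180,255,255),(450,220,490,250)),white=((0,0,150),(180,60,255),(306,229,334,248)))
W={}
for k,a in bl.items():
    c,n=seg(*a);W[k]=world([c],d,E)[0];print(k,c.round(1),n,W[k].round(4))
a=W['red']-W['yellow'];print('axis deg',np.degrees(np.arctan2(a[1],a[0])),np.linalg.norm(a))
for k,ps in dict(baseedge=[(225,247),(545,243)],rod=[(330,157),(560,151)],rod2=[(340,67),(580,61)]).items():
    q=world(ps,d,E);a=q[1]-q[0];print(k,q.round(4),np.degrees(np.arctan2(a[1],a[0])))
t=R.from_rotvec(o['ee_rot']).as_matrix();print('tool y deg',np.degrees(np.arctan2(t[1,1],t[0,1])),'z',t[:,2].round(3))
```

```text
orange [258.9 228.4] 372 [ 0.5682 -0.0572  0.1116]
yellow [360.4 240.4] 349 [0.6366 0.0268 0.0189]
blue [410.2 240.2] 347 [0.6463 0.0811 0.0189]
red [453.5 232.5] 2 [0.6462 0.1292 0.0181]
white [319.9 238.4] 497 [ 0.6261 -0.0168  0.0189]
axis deg 84.60523146531652 0.10279070744191283
baseedge [[ 0.62   -0.1251  0.0118]
 [ 0.6886  0.2406 -0.0011]] 79.38243949472556
rod [[0.5345 0.0096 0.0399]
 [0.5686 0.2287 0.0413]] 81.15597999845812
rod2 [[0.455  0.0325 0.0411]
 [0.4887 0.2435 0.0446]] 80.93951787999583
tool y deg 79.52948823237031 z [ 0.  0. -1.]
```

```bash
python3 -m handwheel '[-0.2,0.17,-0.34,0,0, -0.2,0.17,-0.34,0,0, -0.2,0.17,-0.34,-0.5,0, -0.2,0.17,-0.34,-0.5,0, -0.2,0.17,-0.34,-0.5,0]'
python3 - <<'E'
from h import *
import time
p,d,E,o=look('w3');print(o['time_s'],o['tool_pos'],o['grip_width'])
h=cv2.cvtColor(p,cv2.COLOR_RGB2HSV);m=cv2.inRange(h,(5,140,60),(20,255,255))
n,_,s,c=cv2.connectedComponentsWithStats(m)
for i in range(1,n):
    if s[i,4]>80: print(c[i].round(1),s[i],world([c[i]],d,E)[0].round(4))
print('expected px of knob top under TCP',uv([o['tool_pos'][0],o['tool_pos'][1],0.1095],E))
E
```

```text
time_s: 3.88
tool_pos: [0.5635, -0.0566, 0.1757]
ee_rot: [-0.29, -3.118, 0.001]
wrist_force: [-1.4, 0.1, 0.8]
grip_width: 0.0516
3.8833 [ 0.56354766 -0.05662715  0.17572631] 0.051613988427516556
[312.7  32. ] [ 264    0   99   89 5446] [ 0.4622 -0.0404  0.0881]
[316.6 232.1] [301 217  33  31 805] [ 0.5683 -0.058   0.1112]
[378.8 348.2] [365 340  23  17 114] [ 0.7265 -0.0295  0.0242]
expected px of knob top under TCP [[317.44707558 222.78566675]]
```

View pics/w3.png

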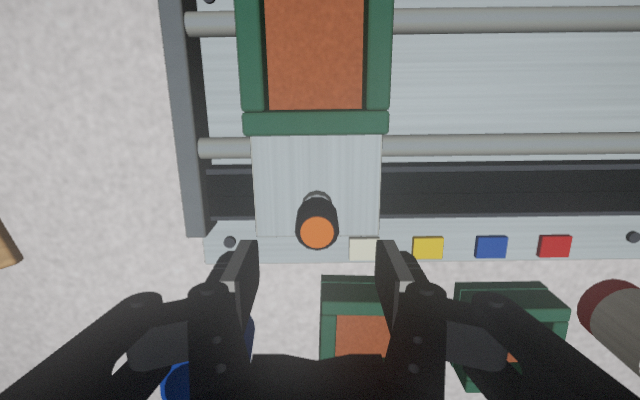

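The knob top is centred between the fingers, at (317,232) in the picture. I'll descend and grip.

```bash
python3 -m handwheel '[-0.2,0,0,-0.25,0, -0.2,0,0,-0.5,0, -0.2,0,0,-0.5,0, -0.2,0,0,-0.5,0]'
```

```text
time_s: 4.27
tool_pos: [0.567, -0.0564, 0.1071]
ee_rot: [-0.289, -3.127, 0.0]
wrist_force: [0.8, 0.4, 0.6]
grip_width: 0.0511
```

```bash
python3 -m handwheel '[-0.2,0.007,-0.007,-0.027,0, 1,0.007,-0.007,-0.027,0, 1,0.007,-0.007,-0.027,0, 1,0.007,-0.007,-0.027,0, 1,0.007,-0.007,-0.027,0]'
python3 -m handwheel '[1,0,0,0,0, 1,0,0,0,0, 1,0,0,0,0]'
```

```text
time_s: 4.68
tool_pos: [0.5693, -0.0579, 0.1043]
ee_rot: [0.29, 3.125, 0.0]
wrist_force: [-0.7, 0.1, 7.0]
grip_width: 0.0243
time_s: 4.93
tool_pos: [0.5693, -0.0579, 0.1043]
ee_rot: [0.29, 3.125, 0.0]
wrist_force: [-0.2, 0.4, 6.5]
grip_width: 0.0242
```

```bash
python3 -m handwheel '[1,0,0,0.03,0, 1,0,0,0.06,0, 1,0,0,0.06,0, 1,0,0,0.06,0]'
```

```text
time_s: 5.27
tool_pos: [0.5692, -0.0578, 0.1115]
ee_rot: [0.29, 3.126, 0.0]
wrist_force: [5.3, -1.0, -11.7]
grip_width: 0.0245
```

```bash
python3 -m handwheel '[1,0.009,0.05,0,0, 1,0.026,0.15,0,0, 1,0.044,0.25,0,0, 1,0.061,0.35,0,0, 1,0.07,0.394,0,0]'
python3 -m handwheel '[1,0,0,0,0, 1,0,0,0,0]'
```

```text
time_s: 5.68
tool_pos: [0.5797, 0.0027, 0.111]
ee_rot: [0.288, 3.127, 0.001]
wrist_force: [5.5, -3.7, -11.2]
grip_width: 0.0244
time_s: 5.85
tool_pos: [0.5798, 0.0026, 0.111]
ee_rot: [0.287, 3.127, 0.002]
wrist_force: [6.7, 1.2, -12.1]
grip_width: 0.024
```

```bash
python3 -m handwheel '[1,0.009,0.05,0,0, 1,0.026,0.15,0,0, 1,0.044,0.25,0,0, 1,0.061,0.35,0,0, 1,0.068,0.385,0,0]'
python3 -m handwheel '[1,0,0,0,0, 1,0,0,0,0]'
python3 - <<'E'
from h import *
p,d,E,o=look('w4')
for l in ['plunger','pointer','mark_blue','mark_yellow','telltale']:
    print(l,[(np.round(r['point'],4),round(r['p'],2)) for r in spotter.tip_of('wrist',l)][:2])
E
```

```text
time_s: 6.27
tool_pos: [0.5898, 0.0607, 0.1109]
ee_rot: [0.288, 3.127, 0.001]
wrist_force: [5.7, -1.7, -11.8]
grip_width: 0.0241
time_s: 6.43
tool_pos: [0.5897, 0.0602, 0.1109]
ee_rot: [0.288, 3.127, 0.001]
wrist_force: [6.8, 2.0, -11.2]
grip_width: 0.0239
plunger [(array([0.5907, 0.0607, 0.0836]), 0.73)]
pointer []
mark_blue []
mark_yellow []
telltale [(array([0.6243, 0.2506, 0.0298]), 0.57)]
```

View pics/w4.png

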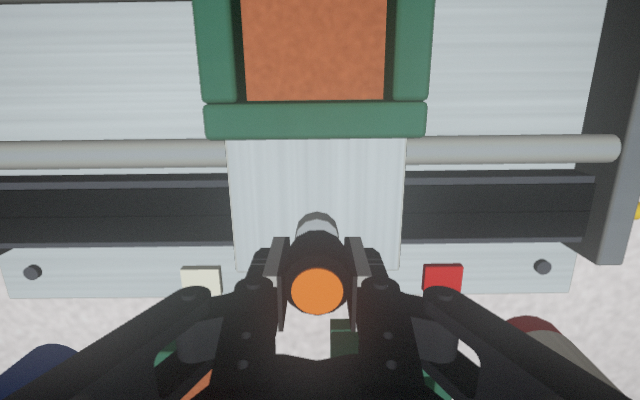

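The carriage is about 30 mm short of blue. White (201,280) and red (443,278) show on either side, with the knob at (317,290). I'll let the plunger down and loosen the grip to straddle the knob.

```bash
python3 -m handwheel '[1,0,0,-0.025,0, 1,0,0,-0.05,0, 1,0,0,-0.05,0, 1,0,0,-0.05,0]'
python3 -m handwheel '[0.25,0,0,0,0, 0.25,0,0,0,0, 0.25,0,0,0,0, 0.25,0,0,0,0, 0.25,0,0,0,0]'
python3 - <<'E'
from h import *
p,d,E,o=look('w5')
print([(np.round(r['point'],4),round(r['p'],2)) for r in spotter.tip_of('wrist','plunger')][:2])
h=cv2.cvtColor(p,cv2.COLOR_RGB2HSV);m=cv2.inRange(h[220:360,260:380],(5,140,60),(20,255,255));n,_,s,c=cv2.connectedComponentsWithStats(m);i=1+np.argmax(s[1:,4])
q=c[i]+[260,220];print(q,world([q],d,E)[0].round(4))
E
```

```text
time_s: 7.07
tool_pos: [0.5897, 0.0596, 0.1047]
ee_rot: [0.289, 3.126, 0.001]
wrist_force: [2.8, 1.6, -0.3]
grip_width: 0.0241
time_s: 7.48
tool_pos: [0.5885, 0.0589, 0.1037]
ee_rot: [-0.29, -3.128, 0.0]
wrist_force: [-0.1, 0.7, 1.0]
grip_width: 0.0321
[(array([0.589 , 0.057 , 0.0798]), 0.87)]
[319.12635379 294.74471377] [0.5887 0.0594 0.1107]
```

```bash
python3 -m handwheel '[0.25,0.003,0.016,0,0, 0.25,0.006,0.032,0,0, 0.25,0.009,0.048,0,0, 0.25,0.011,0.064,0,0, 0.25,0.014,0.079,0,0]'
python3 -m handwheel '[0.25,0.001,0.007,0,0, 0.25,0.002,0.013,0,0, 0.25,0.003,0.02,0,0, 0.25,0.004,0.026,0,0]'
```

```text
time_s: 8.0
tool_pos: [0.5903, 0.0674, 0.1036]
ee_rot: [-0.294, -3.127, 0.007]
wrist_force: [-2.6, -11.0, 4.0]
grip_width: 0.0321
time_s: 8.33
tool_pos: [0.5909, 0.0709, 0.1036]
ee_rot: [-0.294, -3.126, 0.008]
wrist_force: [-1.9, -10.3, 1.9]
grip_width: 0.0322
```

```bash
python3 -m handwheel '[0.25,0.001,0.007,0,0, 0.25,0.002,0.013,0,0, 0.25,0.003,0.02,0,0, 0.25,0.004,0.026,0,0]'
```

```text
time_s: 8.67
tool_pos: [0.5916, 0.0746, 0.1036]
ee_rot: [-0.295, -3.127, 0.008]
wrist_force: [-1.6, -11.2, 1.3]
grip_width: 0.0317
```

The force is a steady 11 N, higher than I expected. I'll check the knob height and tell-tale before continuing.

```bash
cat >> h.py <<'E'
def knob(name):
    p,d,E,o=look(name);h=cv2.cvtColor(p,cv2.COLOR_RGB2HSV);m=cv2.inRange(h[220:360,260:380],(5,140,60),(20,255,255));n,_,s,c=cv2.connectedComponentsWithStats(m);i=1+np.argmax(s[1:,4])
    q=c[i]+[260,220];print('t',round(o['time_s'],2),'tcp',o['tool_pos'].round(4),'F',o['wrist_force'].round(1),'knob top',q.round(1),world([q],d,E)[0].round(4))
    h2=h[150:270,600:640];m=cv2.inRange(h2,(20,120,40),(35,255,255));ys,xs=np.nonzero(m)
    if len(xs): q=[xs.mean()+600,ys.mean()+150];print('tell',np.round(q,1),len(xs),'left edge',xs.min()+600,world([q],d,E)[0].round(4))
E
python3 -c "
from h import *
knob('w6')"
```

```text
t 8.67 tcp [0.5916 0.0746 0.1036] F [ -1.6 -11.2   1.3] knob top [306.7 294. ] [0.59   0.071  0.1118]
tell [629.1 215.7] 213 left edge 622 [0.6199 0.2463 0.038 ]
```

View pics/w6.png

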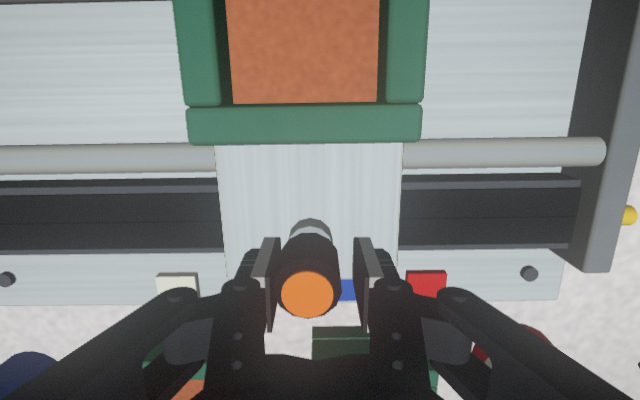

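The knob top at (307,294) is still at the riding height (0.112 m), and the carriage has moved 11.8 mm. So 11 N is the riding friction. I'll continue in small steps.

```bash
python3 -m handwheel '[0.25,0.001,0.007,0,0, 0.25,0.002,0.013,0,0, 0.25,0.003,0.02,0,0, 0.25,0.004,0.026,0,0]'
```

```text
time_s: 9.05
tool_pos: [0.5923, 0.0791, 0.1036]
ee_rot: [-0.294, -3.127, 0.007]
wrist_force: [-0.8, -8.4, 2.4]
grip_width: 0.0319
```

```bash
python3 -m handwheel '[0.25,0.001,0.007,0,0, 0.25,0.002,0.013,0,0, 0.25,0.003,0.02,0,0]'
```

```text
time_s: 9.3
tool_pos: [0.5929, 0.0833, 0.1036]
ee_rot: [-0.293, -3.127, 0.004]
wrist_force: [-0.6, -3.8, -2.9]
grip_width: 0.0322
```

```bash
python3 -c "
from h import *
knob('w7')"
```

```text
t 9.3 tcp [0.5929 0.0833 0.1036] F [-0.6 -3.8 -2.9] knob top [307.9 290.5] [0.5921 0.0799 0.1082]
tell [609.8 216.5] 127 left edge 605 [0.6194 0.2442 0.0388]
```

The knob has dropped 3.6 mm and is pulling down on the pads, so the pin is at the hole. I'll hold, then ease off.

```bash
python3 -m handwheel '[0.25,0,0,0,0, 0.25,0,-0.007,0,0, 0.25,-0.001,-0.007,0,0]'
python3 -c "
from h import *
knob('w8')"
```

```text
time_s: 9.6
tool_pos: [0.5931, 0.0852, 0.1037]
ee_rot: [0.289, 3.128, 0.001]
wrist_force: [-0.3, 0.1, -0.0]
grip_width: 0.0317
t 9.6 tcp [0.5931 0.0852 0.1037] F [-0.3  0.1 -0. ] knob top [309.5 284.4] [0.5929 0.0821 0.1032]
tell [604.2 217.1] 117 left edge 600 [0.6197 0.2443 0.0383]
```

The knob top is now at 0.103 m, fully seated, and the contact force is zero. I'll open and retreat upward.

```bash
python3 -m handwheel '[-0.2,0,0,0,0, -0.2,0,0,0,0, -0.2,0,0,0,0, -0.2,0,0,0,0]'
python3 -m handwheel '[-0.2,0,0,0.15,0, -0.2,0,0,0.4,0, -0.2,0,0,0.7,0, -0.2,0,0,0.9,0, -0.2,0,0,0.9,0]'
python3 -m handwheel '[-0.2,0,0,0,0, -0.2,0,0,0,0, -0.2,0,0,0,0]'
python3 - <<'E'
from h import *
p,d,E,o=look('w9');print(o['time_s'],o['wrist_force'].round(1))
for c in ['wrist','top']:
  if c=='top': optics.grab_frame(c)
  for l in ['plunger','pointer','mark_blue','telltale']:
    print(c,l,[(np.round(r['point'],4),round(r['p'],2)) for r in spotter.tip_of(c,l)][:2])
E
```

```text
time_s: 9.98
tool_pos: [0.593, 0.0847, 0.1038]
ee_rot: [0.29, 3.128, 0.0]
wrist_force: [0.3, 0.5, -0.7]
grip_width: 0.0513
time_s: 10.4
tool_pos: [0.5961, 0.0851, 0.2463]
ee_rot: [0.289, 3.117, 0.005]
wrist_force: [1.1, 0.5, 1.1]
grip_width: 0.0514
time_s: 10.65
tool_pos: [0.5922, 0.0845, 0.2373]
ee_rot: [-0.289, -3.126, 0.001]
wrist_force: [0.4, -0.3, -0.7]
grip_width: 0.051
10.65 [ 0.4 -0.3 -0.7]
wrist plunger [(array([0.5941, 0.0843, 0.0713]), 0.87), (array([0.6397, 0.0244, 0.0137]), 0.21)]
wrist pointer [(array([0.6293, 0.0775, 0.0582]), 0.65)]
wrist mark_blue []
wrist telltale [(array([0.6196, 0.2518, 0.0303]), 0.65), (array([0.6403, 0.0237, 0.0127]), 0.17)]
top plunger [(array([ 0.6925, -0.1694,  0.0014]), 0.75)]
top pointer []
top mark_blue []
top telltale [(array([0.6253, 0.079 , 0.0529]), 0.73)]
```

View pics/w9.png

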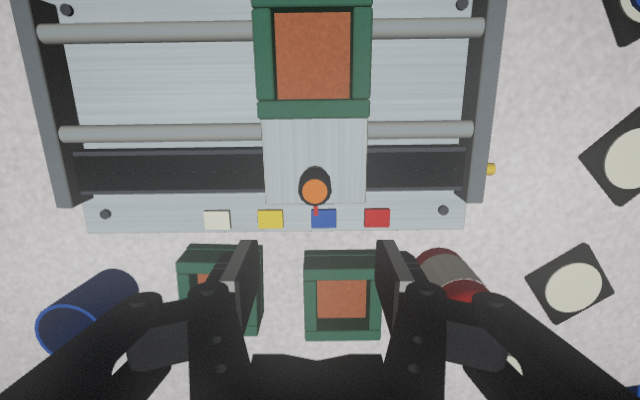

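The red pointer at (316,211) is on the blue mark at (323,218), the knob underside reads 0.071 m, and the bystanders are standing where they were.

```bash
python3 -c "
from bench import order
print(order.hand_in())"
```

```text
the job is handed in; nothing more can be done
None
```

The carriage is locked at the blue station, and I handed the job in at about 11 s of the 48 s allowed; it reports no verdict. The nearest black holder carried the blue token, and the red and yellow tokens were on the spare rack.

I pulled the plunger up past the white and yellow holes and let it down about 30 mm short of blue. From there I nudged the carriage on until the pin dropped in.

**Last checks that passed:**
- **Pin:** the knob underside measured about 71–73 mm above the table, against a limit of 74.5 mm.
- **Pointer:** it is about 7–8 mm short of the blue mark's centre, inside the 20 mm allowed.
- **Tell-tale:** the most I pushed was 11 N, while the pin was still riding on the bar. It was below 4 N when the pin dropped in and zero before I let go. The tell-tale stayed put within the few millimetres the camera resolves.
- **Surroundings:** the gripper was open and well clear, and the last picture showed no bystander in view moved.

**Checks that failed or disagreed:** after the arm retreated, the top camera mislabelled or missed the plunger, pointer, mark and tell-tale. The wrist network did not report the blue mark. I relied on the wrist picture and its depth readings instead.

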